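Slide the tray of glued blocks into the drying cradle and lock it with the pin

TASK

Slide the tray with its three glued blocks into the drying cradle, fully home against the stop, with the blocks still standing in it. Then take the red-headed pin out of its stand and lock the tray: push the pin down through the hole in the cradle's bridge and the tray's hole until its head sits on the bridge, and let go. Leave the glue bottle and the mug standing where they are.

Things in the scene. Friction and masses are not known exactly. Their poses are not given: they have to be found in the camera images.
- rack: Plywood drying cradle fixed to the bench: side rails 30 mm high, inner faces at y = +-73.5 mm, stop face at x = +60 mm, no floor. Mouth faces its -x (towards the robot), flared guides to x = -85 mm. A dark bridge, 18 mm thick, top 75 mm high, spans the mouth from x = -62 to -18 mm, 179 mm wide. Origin on the bench, x from mouth to stop, z up. Home: the tray's origin and axes coincide with these.
- rack_hole (a point): Centre of the upper rim of the vertical 19 mm hole through the bridge, 75 mm above the bench, at (-40, 0, 75) mm in the cradle's frame.
- tray: Loose brown wooden tray, 120 (x) by 140 (y) mm, 0.35 kg, on the bench before the cradle's mouth: front block 40 mm high at x = -60 to -20 mm, behind it three compartments along y, floor 8 mm, walls 22 mm high. Blue upright handle plate 20 mm thick (y), 55 mm high, at x = -114 to -60 mm, y = 0. Origin on the underside, x from handle to far end (into the cradle), z up.
- tray_handle (a point): Place to grip the blue handle: at (-90, 0, 35) mm in the tray's frame, pinched across its 20 mm thickness along the tray's y; handle top 55 mm high.
- tray_hole (a point): Centre of the upper rim of the vertical 24 mm through-hole in the tray's front block, at (-40, 0, 40) mm in the tray's frame. It lies below the bridge's hole when the tray is home.
- block0: Glued red-brown wooden cube, 32 mm, black spot on top, loose in the tray's compartment at y = -42. Origin at the centre of its underside, z up.
- block1: The same cube in the middle compartment.
- block2: The same cube in the compartment at y = +42.
- pin: Wooden locking pin, 111 mm long, 60 g, upright in its stand: shank 16 mm diameter, 66 mm long, the lowest 12 mm tapering to 8 mm; above it a red round head, 28 mm diameter, 45 mm high, whose underside is the shoulder. Origin at the tip, z along the pin to the head. Seated in the cradle, its shoulder lies on the bridge and its tip is 9 mm above the bench.
- pin_head (a point): Place to grip the pin: on the axis of its red head, 92 mm above the tip.
- pin_stand: Fixed wooden block 80 x 80 x 70 mm high with a vertical 20 mm through-hole in its middle where the pin hangs by its shoulder, tip 4 mm above the bench. Origin on the bench under its centre.
- glue_bottle: Green glue bottle, 66 mm diameter, 150 high, standing. Origin at the centre of its underside. To be left alone.
- mug: Dark blue mug, 80 mm diameter, 90 high, standing, handle to its +y. Origin at the centre of its underside. To be left alone.
- cube_pile: Fixed pile of brown wooden cubes, 101 x 67 mm, 67 high. Origin under its centre. Not part of the job.
Not all that is in view belongs to the job. Of the things that look like the pin, take the one that is nearest to the robot's base at the start. Leave any yellow look-alike of the rack alone.

How it is judged:
By the outcome, as a careful person would: the job done as asked, in the order asked, and still so for the second after the job is handed in, with the robot touching nothing.
It also fails if it takes over 67 s, if anything falls off the work surface, if the arm or the gripper's body presses on something with over 40 N, if the wrist force passes 120 N, or if a joint passes its speed limit or range.

ROBOT

A 7-joint arm with a two-finger parallel gripper is mounted at the origin on the work surface. World frame = base frame: x ahead of the robot, y to its left, z up, the work surface at z = 0. Lengths are in m, angles in rad, forces in N, time in s.
With the tool pointing down it reaches from about 0.425 to 0.95 m from the base axis. Payload 4.7 kg.
Tool frame: the origin (TCP) lies on the mounting face of the last link; the fingertips stand 173 mm ahead of it and the grasp point (between the pads) lies 155 mm ahead of it; z points along the fingers, y is the line along which they close (so a half turn about z gives the same grasp; the last joint's range is limited). The gripper opens to 85 mm and grips with 20 to 120 N. Pads are 22 mm wide; open, the fingers measure 114 mm over their backs; the gripper's body (76 mm by 85 mm) begins 54 mm behind the grasp point. The pads swing forward as they close: fully open they stand 13 mm farther back than shut.
Start: joints at [-1.296, 0.469, -0.049, 1.532, 0.024, 1.141, -0.082], TCP at [0.202, 0.644, 0.405] pointing down, gripper open.
Joint ranges: [-2.59, 2.59], [-0.33, 1.99], [-1.39, 1.29], [0.1, 2.45], [-1.04, 4.18], [0.21, 1.99], [-2.66, 2.66]. Speed limits (rad/s): [2.57, 2.57, 3.14, 3.14, 3.14, 3.14, 3.14].

INTERFACE

Orientations are given as a 3x3 rotation matrix whose columns are the frame's x, y, z axes.
In Python, from rig import telemetry, eyes, workorder, spotter gives the robot as it stands. The module is installed in compiled form; this text tells all that it offers.
- The arm moves only by the tool carry_out, never from a script. Its argument "motion" is one flat list of numbers, 5 for each row, row after row: the shift along the tool's x, y, z in cm, then the turn about the tool's z in rad, then the opening, from 0 (shut) to 1 (fully open). A call has 1 to 12 rows; each row is the pose to reach, as a shift and turn from the pose commanded when the call began, along the tool's axes at that moment; what a row does not reach only later rows make up. A row lasts 1/12 s, in which the tool goes at most 41.7 mm and 7.16 degrees, less where a joint would pass 70% of its speed; a pose out of reach is approached as far as the arm can. A call with a gripper value outside its range is refused whole. The fingers move at their own pace and stop on an object; "force" is the grip in N (left out, the last holds). Time passes only in rows, so rows that repeat a pose let the fingers close. It gives the time, the measured TCP pose, the force, the opening and the grip force at its end, in the units of the state.
- telemetry.state(): the state, without advancing time (a new reading comes with each control period).
- eyes.snapshot(name): name is "side" or "top" or "wrist"; returns (picture, depth): 384x512x3 uint8, red, green, blue; 384x512 float32, m along the optical axis (not along the pixel's ray), 0 where there is no reading.
- eyes.camera_params(name): a dict with "K" (3x3 intrinsics, pixels), "k1" (the pictures are not rectified: a ray, as slopes to the right and down, at radius r is drawn at 1 + k1 r^2 times it, then the intrinsics apply), "position" and "rotation" of the camera in the world. Camera axes: x right, y down, z forward; pixel columns grow to the right and rows downward; lengths in m; the calibration is good to about 2 mm. A picture is of the moment at which its call begins: read the wrist's pose just before it. camera_params takes no time and is no camera call; for the wrist camera it gives the pose at the moment of the call.
- workorder.close_job(): hands the job in; it is judged then, once.
Trained networks look in the newest picture that a camera, given by its name, has taken for a name from the list of things; names that differ only in an ending like _2 or _b are one class to them, and where a whole thing is asked for, a point or a joint stands for the part that bears it (a point fixed in the world has none). Each returns a list of dicts, best first, with "score" (0 to 1); they miss things now and then, are a little off and sometimes report something else, mostly with a low value. They report only what shows in the picture. A call takes as long as a camera call. They do not tell look-alikes from the thing itself.
- spotter.recognise(camera, target): "at" ([row, column] in pixels, amid what is visible of it).
- spotter.outline_of(camera, target): "mask" (384x512 bool, what is visible of it) and "at" ([row, column] in pixels, amid what is visible of it).
- spotter.mark_of(camera, target): "at" ([row, column] in pixels: a listed point, or the origin of a listed thing).
The state is a dict: "t": time; "q": joint angles; "joint_vel": joint speeds; "joint_efforts": joint torques, N m; "position": TCP position; "eef_rot": TCP orientation; "force": force on the tool from outside, world axes, zero at the start; "ft_torque": the same for the moment, N m; "opening": opening from 0.0 (shut) to 1.0 (fully open); "gripper_force": force on a finger pad.
Only numpy, scipy, OpenCV 4.12 (cv2) and the standard library are available. Lean on these libraries where they do the work, as an engineer would, in place of code of your own. Each camera call takes 0.05 s, during which the arm holds its last target. There are 200 camera calls.

## Working session

There is one attempt and no reset: what is moved stays moved. The work goes in short steps, Python scripts to look and compute and a tool call to move; the robot and the scene stay as the last step left them, time stands still between calls to the robot, and variables do not carry over. Pictures are saved under pics/ and viewed, at most 10 in all, crops included, and the job is handed in when it is done.

Besides the shell and the picture viewer there is one more tool, called after "Request:" by a JSON object that holds its "method" and its "body". carry_out: Moves the arm, as the interface text tells. Its arguments: {"type":"object","properties":{"motion":{"type":"array","items":{"type":"number"}},"force":{"type":"number"}},"required":["motion"]}

```bash
mkdir -p pics && cat > h.py <<'E'
import numpy as np, cv2
from rig import telemetry, eyes, workorder, spotter
def ray(c,at):
    P=eyes.camera_params(c) if isinstance(c,str) else c
    K=np.array(P["K"]);k=P["k1"]
    d=np.array([(at[1]-K[0,2])/K[0,0],(at[0]-K[1,2])/K[1,1]]);u=d.copy()
    for _ in range(20): u=d/(1+k*(u@u))
    return np.array(P["position"]),np.array(P["rotation"])@np.array([u[0],u[1],1.])
def atz(c,at,z):
    o,r=ray(c,at); return o+r*(z-o[2])/r[2]
def atd(c,at,D):
    o,r=ray(c,at); i,j=int(round(at[0])),int(round(at[1]))
    w=D[max(i-2,0):i+3,max(j-2,0):j+3];w=w[w>0]
    return o+r*(np.median(w) if w.size else np.nan)
def save(n,p): cv2.imwrite("pics/"+n,p[...,::-1])
E
python3 - <<'E'
from h import *
np.set_printoptions(precision=4,suppress=True)
s=telemetry.state();print(s["t"],s["position"],s["eef_rot"],s["opening"])
ims=[]
for c in("top","side"):
    p,D=eyes.snapshot(c);ims.append(p);np.savez(c+".npz",p=p,D=D)
    print(c,eyes.camera_params(c)["position"])
    for n in("rack_hole","rack","tray_handle","tray_hole","tray","pin_head","pin_stand"):
        for r in spotter.mark_of(c,n)[:4]:
            if r["score"]>.2: print(n,round(r["score"],2),np.round(r["at"],1),atd(c,r["at"],D))
save("a.png",cv2.resize(ims[0],(800,600)));save("b.png",cv2.resize(ims[1],(800,600)))
print(telemetry.state()["t"])
E
```

```text
0.0 [0.2018 0.6438 0.4037] [[-0.9542  0.2991 -0.0005]
 [ 0.2991  0.9542 -0.0019]
 [-0.0001 -0.002  -1.    ]] 1.0000122370376863
top [0.4172 0.0204 1.0583]
rack_hole 0.95 [128.3 253.8] [0.7223 0.0032 0.0012]
rack 0.64 [122.6 255.4] [0.716  0.0006 0.0742]
rack 0.61 [279.8 306.2] [ 0.3277 -0.1378  0.0002]
tray_handle 0.56 [214.7 261.4] [ 0.4879 -0.0186  0.055 ]
tray_hole 0.95 [190.3 259.8] [ 0.5554 -0.0155  0.0033]
tray 0.69 [180.7 256.6] [ 0.5799 -0.0066  0.0078]
tray 0.21 [171.9 276.3] [ 0.5987 -0.0555  0.0394]
pin_head 0.55 [237.2  83.4] [0.4254 0.388  0.1112]
pin_head 0.44 [242.4 128.7] [0.4151 0.2894 0.0983]
pin_stand 0.95 [247. 135.] [0.4045 0.2819 0.0698]
side [ 0.1705 -0.7902  0.9614]
rack_hole 0.86 [270.3 186.1] [ 0.2874 -0.1417  0.0542]
rack 0.75 [280.8 205.1] [ 0.329  -0.152   0.0008]
rack 0.62 [197.2 321.1] [ 0.6986 -0.0636  0.0757]
tray_handle 0.94 [218.5 247.1] [ 0.4914 -0.0324  0.0424]
tray_hole 0.56 [207.5 266.8] [ 0.5595 -0.0116  0.0383]
pin_head 0.5 [140. 187.] [0.4244 0.2882 0.0966]
pin_head 0.45 [121.6 179.9] [0.4292 0.3799 0.1023]
pin_stand 0.93 [160.3 188. ] [0.4139 0.2585 0.042 ]
pin_stand 0.69 [212.4 282.4] [ 0.5936 -0.0418  0.0347]
0.8
```

View images.

View pics/a.png

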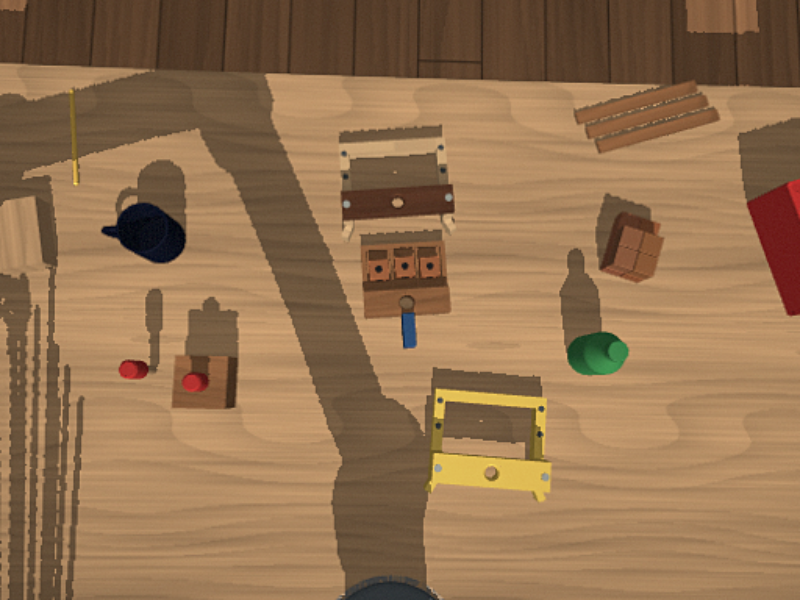

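View pics/b.png

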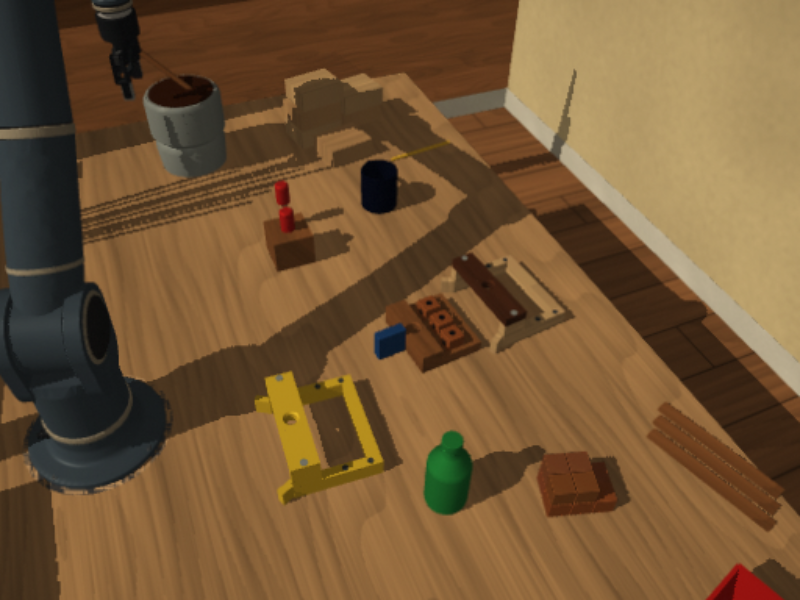

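Candidates (800x600 top view): for the pin, the head in the stand at (195,381) and a loose-standing head at (132,369). For the rack, the dark-bridged one at (397,202) and the yellow one at (490,472). The stand pin is nearest (r≈0.51 vs 0.57 m), so I take it and the dark rack. Tray is at (405,280) with blue handle at (409,330).

```bash
cat > m.py <<'E'
from h import *
np.set_printoptions(precision=4,suppress=True)
def cloud(c,D,P=None):
    P=P or eyes.camera_params(c);K=np.array(P["K"]);h,w=D.shape
    v,u=np.mgrid[:h,:w];pts=np.stack([u.ravel(),v.ravel()],1).astype(float)[:,None]
    n=cv2.undistortPoints(pts,K,np.array([P["k1"],0,0,0.]))[:,0]
    r=np.c_[n,np.ones(len(n))]*D.reshape(-1,1)
    X=r@np.array(P["rotation"]).T+np.array(P["position"])
    X[D.ravel()==0]=np.nan
    return X.reshape(h,w,3)
def rect(X,m):
    q=X[m];z=np.median(q[:,2]);c,s,a=cv2.minAreaRect((q[:,:2]*1000).astype(np.float32))
    return np.round(c,1),np.round(s,1),round(a,2),round(z*1000,1),len(q)
def big(m):
    n,l,st,_=cv2.connectedComponentsWithStats(m.astype(np.uint8));return l==1+np.argmax(st[1:,4])
E
python3 - <<'E'
from m import *
d=np.load("top.npz");p=d["p"].astype(int);X=cloud("top",d["D"])
x,y,z=X[...,0],X[...,1],X[...,2]
near=lambda cx,cy,r:np.hypot(x-cx,y-cy)<r
print("bridge",rect(X,big(near(.69,0,.15)&(z>.065)&(z<.085))))
blue=(p[...,2]>p[...,0]+40)
print("handle",rect(X,big(near(.49,-.02,.08)&blue&(z>.047))))
print("block",rect(X,big(near(.55,-.02,.1)&(z>.034)&(z<.046)&~blue)))
print("tray",rect(X,big(near(.58,-.02,.11)&(z>.015)&(z<.05)&~blue)))
red=(p[...,0]>p[...,1]*2.2)&(p[...,0]>p[...,2]*2.2)
for c in((.415,.289),(.425,.388)): 
  m=near(*c,.04)&red&(z>.085);print("pin",rect(X,m),np.median(X[m],0))
print("stand",rect(X,big(near(.41,.28,.08)&(z>.06)&(z<.08)&~red)))
for n,a,zz in(("rack_hole",[128.3,253.8],.075),("tray_hole",[190.3,259.8],.04),("handle",[214.7,261.4],.035)):print(n,atz("top",a,zz))
print("yellow z>.02",rect(X,big(near(.33,-.14,.16)&(z>.02))))
save("c.png",cv2.resize(p[205:280,55:165].astype(np.uint8),(770,525)))
E
```

```text
bridge (array([700.9,   3.3]), array([ 46.3, 178.5]), 5.09, np.float64(74.2), 1264)
handle (array([498.2, -18.4]), array([52.4, 18.4]), 4.93, np.float64(54.7), 160)
block (array([545.1, -15.1]), array([ 40.7, 139.7]), 4.96, np.float64(39.5), 803)
tray (array([584.9, -11.8]), array([120.8, 139.9]), 4.82, np.float64(38.5), 1621)
pin (array([410.7, 299. ]), array([24.7, 25.9]), 42.35, np.float64(114.1), 146) [0.4113 0.2967 0.1141]
pin (array([428.5, 391.9]), array([25.9, 25.7]), 41.88, np.float64(110.0), 150) [0.4282 0.3877 0.11  ]
stand (array([411.3, 299.3]), array([80. , 82.9]), 0.21, np.float64(70.0), 1022)
rack_hole [0.7011 0.0044 0.075 ]
tray_hole [ 0.5506 -0.0142  0.04  ]
handle [ 0.4894 -0.0194  0.035 ]
yellow z>.02 (array([ 320.6, -145.5]), array([188.6, 161.6]), 86.86, np.float64(72.4), 2541)
```

View pics/c.png

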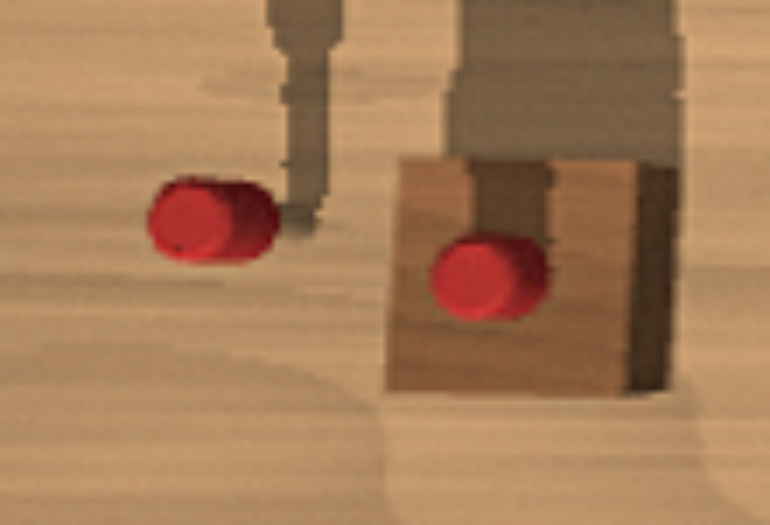

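Crop shows the chosen pin hanging in the stand at crop (475,280), the loose look-alike at (210,220). Bridge measures 46x178 mm at z=74, tray 121x140, stand 80x83, all consistent with the given sizes. Moving.

Request:
{"method": "carry_out", "body": {"motion": [-35.4,-30.2,0,-0.389,1,-35.4,-30.2,0,-0.389,1,-35.4,-30.2,0,-0.389,1,-35.4,-30.2,0,-0.389,1,-35.4,-30.2,0,-0.389,1,-35.4,-30.2,0,-0.389,1,-35.4,-30.2,0,-0.389,1,-35.4,-30.2,0,-0.389,1,-35.4,-30.2,0,-0.389,1,-35.4,-30.2,0,-0.389,1,-35.4,-30.2,0,-0.389,1,-35.4,-30.2,0,-0.389,1]}}

```text
t: 1.8
position: [0.4531, 0.2428, 0.4051]
eef_rot: [[-0.997, -0.073, 0.003], [-0.073, 0.997, -0.003], [-0.002, -0.003, -1.0]]
force: [0.8, -1.3, 0.5]
opening: 1.002
gripper_force: 0.0
```

Request:
{"method": "carry_out", "body": {"motion": [-2.3,-26.4,0,-0.012,1,-2.3,-26.4,0,-0.012,1,-2.3,-26.4,0,-0.012,1,-2.3,-26.4,0,-0.012,1,-2.3,-26.4,5,-0.012,1,-2.3,-26.4,10,-0.012,1,-2.3,-26.4,11.5,-0.012,1,-2.3,-26.4,11.5,-0.012,1,-2.3,-26.4,11.5,-0.012,1,-2.3,-26.4,11.5,-0.012,1,-2.3,-26.4,11.5,-0.012,1]}}

```text
t: 2.72
position: [0.4954, -0.01, 0.2908]
eef_rot: [[-0.995, -0.098, 0.002], [-0.098, 0.995, 0.001], [-0.002, 0.001, -1.0]]
force: [0.4, -0.4, 0.7]
opening: 0.997
gripper_force: 0.0
```

```bash
python3 - <<'E'
from m import *
s=telemetry.state();R=np.array(s["eef_rot"]);print(s["t"],s["position"],R)
P=eyes.camera_params("wrist");p,D=eyes.snapshot("wrist");X=cloud("wrist",D,P);pi=p.astype(int)
np.savez("w1.npz",p=p,D=D)
x,y,z=X[...,0],X[...,1],X[...,2]
blue=(pi[...,2]>pi[...,0]+40)&(np.hypot(x-.495,y+.02)<.09)
m=blue&(z>.047);print(m.sum())
if m.sum()>20: print("handle",rect(X,big(m)))
for n,zz in(("tray_hole",.04),("tray_handle",.035),("rack_hole",.075)):
    for r in spotter.mark_of("wrist",n)[:2]: print(n,r["score"],r["at"],atz(P,r["at"],zz))
save("w1.png",p)
E
```

```text
2.7167 [ 0.4954 -0.01    0.2908] [[-0.9952 -0.0981  0.002 ]
 [-0.0981  0.9952  0.0009]
 [-0.0021  0.0007 -1.    ]]
2090
handle (array([501.3, -20.3]), array([54. , 18.9]), 4.03, np.float64(54.9), 2090)
tray_hole 0.8 [266.4, 233.9] [ 0.548  -0.0187  0.04  ]
tray_handle 0.78 [200.3, 236.1] [ 0.4973 -0.0215  0.035 ]
```

View pics/w1.png

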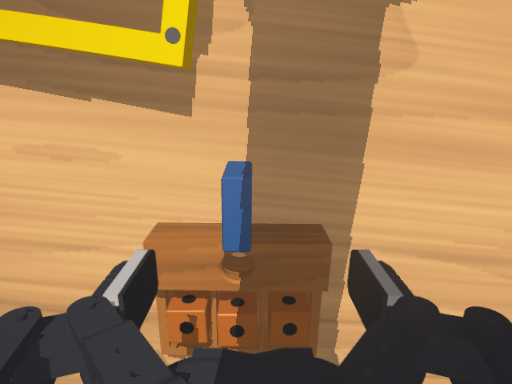

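Request:
{"method": "carry_out", "body": {"motion": [0.1,-0.95,3,0.016,1,0.1,-0.95,6,0.016,1,0.1,-0.95,8.5,0.016,1,0.1,-0.95,10,0.016,1,0.1,-0.95,10,0.016,1,0.1,-0.95,10,0.016,0.3,0.1,-0.95,10,0.016,0.3,0.1,-0.95,10,0.016,0.3,0.1,-0.95,10,0.016,0.1,0.1,-0.95,10,0.016,0.1,0.1,-0.95,10,0.016,0.1], "force": 50}}

```text
t: 3.83
position: [0.495, -0.0206, 0.1906]
eef_rot: [[-0.997, -0.081, 0.002], [-0.081, 0.997, 0.0], [-0.002, 0.0, -1.0]]
force: [-1.0, 1.2, 4.9]
opening: 0.226
gripper_force: 49.6
```

Request:
{"method": "carry_out", "body": {"motion": [-0.2,0.2,0,-0.006,0.1,-0.5,0.45,0,-0.006,0.1,-1,0.56,0,-0.006,0.1,-1.7,0.56,0,-0.006,0.1,-2.5,0.57,0,-0.006,0.1,-3.3,0.57,0,-0.006,0.1,-4.1,0.58,0,-0.006,0.1,-4.9,0.58,0,-0.006,0.1,-5.7,0.58,0,-0.006,0.1,-6.3,0.59,0,-0.006,0.1,-6.6,0.59,0,-0.006,0.1,-6.6,0.59,0,-0.006,0.1]}}

```text
t: 4.83
position: [0.5581, -0.0101, 0.1905]
eef_rot: [[-0.996, -0.086, -0.007], [-0.086, 0.996, -0.0], [0.007, 0.001, -1.0]]
force: [-9.1, -0.8, 14.9]
opening: 0.228
gripper_force: 51.1
```

```bash
python3 - <<'E'
from m import *
s=telemetry.state();print(s["t"],s["position"],s["force"],s["eef_rot"][0])
p,D=eyes.snapshot("top");q,_=eyes.snapshot("side");save("d.png",np.hstack([cv2.resize(p[70:230,180:320],(420,480)),cv2.resize(q[130:250,210:380],(380,480))[:, :380]]))
X=cloud("top",D);x,y,z=X[...,0],X[...,1],X[...,2]
m=big((np.hypot(x-.65,y)<.12)&(z>.012)&(z<.03)&(abs(y)<.11))
for n,zz in(("block0",.04),("block1",.04),("block2",.04),("rack_hole",.075)):
    for r in spotter.mark_of("top",n)[:3]: print(n,round(r["score"],2),r["at"],atd("top",r["at"],D))
E
```

```text
4.8333 [ 0.5581 -0.0101  0.1905] [-9.1495 -0.7829 14.9089] [-0.9962 -0.0863 -0.0072]
block0 0.63 [151.3, 254.2] [0.5782 0.0075 0.3566]
block0 0.54 [149.7, 239.4] [0.5853 0.034  0.3356]
block0 0.45 [150.7, 269.5] [ 0.5808 -0.0197  0.3527]
block1 0.63 [151.3, 254.2] [0.5782 0.0075 0.3566]
block1 0.54 [149.7, 239.4] [0.5853 0.034  0.3356]
block1 0.45 [150.7, 269.5] [ 0.5808 -0.0197  0.3527]
block2 0.63 [151.3, 254.2] [0.5782 0.0075 0.3566]
block2 0.54 [149.7, 239.4] [0.5853 0.034  0.3356]
block2 0.45 [150.7, 269.5] [ 0.5808 -0.0197  0.3527]
rack_hole 0.93 [303.4, 315.3] [ 0.2696 -0.1609  0.0003]
rack_hole 0.89 [128.2, 253.0] [0.7225 0.0053 0.0017]
```

View pics/d.png

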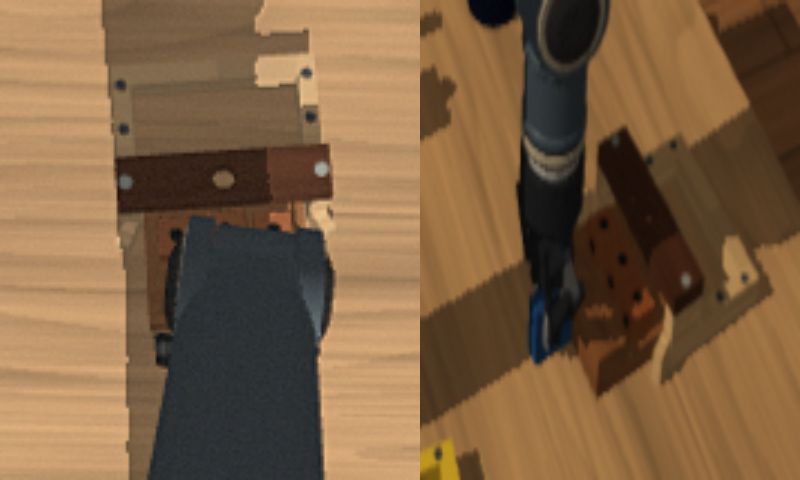

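Request:
{"method": "carry_out", "body": {"motion": [-0.2,0,-0.06,0,0.1,-0.7,0,-0.06,0,0.1,-1.5,0,-0.06,0,0.1,-2.3,0,-0.06,0,0.1,-3.1,0,-0.06,0,0.1,-3.9,0,-0.06,0,0.1,-4.7,0,-0.06,0,0.1,-5.5,0,-0.06,0,0.1,-6.3,0,-0.06,0,0.1,-7,0,-0.06,0,0.1,-7.5,0,-0.06,0,0.1,-7.8,0,-0.06,0,0.1]}}

```text
t: 6.13
position: [0.6363, -0.003, 0.1906]
eef_rot: [[-0.996, -0.087, -0.006], [-0.087, 0.996, -0.0], [0.006, 0.0, -1.0]]
force: [-8.7, 0.5, 10.2]
opening: 0.23
gripper_force: 50.2
```

Request:
{"method": "carry_out", "body": {"motion": [-0.3,0,0,0,0.1,-0.6,0,0,0,0.1,-0.9,0,0,0,0.1,-1.1,0,0,0,0.1,-1.3,0,0,0,0.1,-1.4,0,0,0,0.1,-1.5,0,0,0,0.1,-1.6,0,0,0,0.1,-1.6,0,0,0,0.1]}}

```text
t: 6.88
position: [0.6519, -0.0017, 0.1906]
eef_rot: [[-0.996, -0.087, -0.006], [-0.087, 0.996, -0.0], [0.006, 0.0, -1.0]]
force: [-6.3, -1.0, 7.4]
opening: 0.229
gripper_force: 50.1
```

No contact yet; press on in small steps.

Request:
{"method": "carry_out", "body": {"motion": [-0.1,0,0,0,0.1,-0.2,0,0,0,0.1,-0.3,0,0,0,0.1,-0.3,0,0,0,0.1]}}

```text
t: 7.22
position: [0.6529, -0.0017, 0.1906]
eef_rot: [[-0.996, -0.087, -0.013], [-0.087, 0.996, -0.0], [0.013, 0.001, -1.0]]
force: [-16.0, -0.9, 14.9]
opening: 0.227
gripper_force: 51.1
```

Request:
{"method": "carry_out", "body": {"motion": [-0.1,0,0,0,0.1,-0.2,0,0,0,0.1,-0.3,0,0,0,0.1,-0.3,0,0,0,0.1,-0.3,0,0,0,0.1]}}

```text
t: 7.63
position: [0.654, -0.0018, 0.1905]
eef_rot: [[-0.996, -0.086, -0.019], [-0.087, 0.996, -0.0], [0.019, 0.002, -1.0]]
force: [-22.3, -1.0, 21.3]
opening: 0.229
gripper_force: 51.8
```

Request:
{"method": "carry_out", "body": {"motion": [-0.1,0,0,0,0.5,-0.1,0,0,0,1,-0.1,0,0,0,1,-0.1,0,0,0,1,0,0,-1,0,1,0,0,-4,0,1,0,0,-8,0,1,0,0,-12,0,1,0,0,-16,0,1,0,0,-19,0,1,0,0,-20,0,1,0,0,-20,0,1]}}

```text
t: 8.63
position: [0.6603, -0.0009, 0.3948]
eef_rot: [[-0.996, -0.087, 0.008], [-0.087, 0.996, 0.001], [-0.008, 0.0, -1.0]]
force: [0.3, -0.6, -0.7]
opening: 0.999
gripper_force: 0.0
```

```bash
python3 - <<'E'
from m import *
s=telemetry.state();print(s["t"],s["position"],s["force"],s["eef_rot"])
P=eyes.camera_params("wrist");p,D=eyes.snapshot("wrist");X=cloud("wrist",D,P)
for n,zz in(("rack_hole",.075),("tray_hole",.04)):
    for r in spotter.mark_of("wrist",n)[:2]: print(n,r["score"],r["at"],atz(P,r["at"],zz))
print("bridge",rect(X,big((abs(X[...,2]-.075)<.007)&(X[...,0]>.6))))
print(spotter.mark_of("wrist","block1")[:3])
save("e.png",p)
E
```

```text
8.6333 [ 0.6603 -0.0009  0.3948] [ 0.3224 -0.5853 -0.6663] [[-0.9962 -0.087   0.0079]
 [-0.087   0.9962  0.0007]
 [-0.0079  0.     -1.    ]]
rack_hole 0.59 [223.9, 253.1] [0.7071 0.0039 0.075 ]
tray_hole 0.78 [211.6, 250.5] [0.7079 0.0013 0.04  ]
bridge (array([704.8,   2.1]), array([ 45.2, 179.9]), 5.36, np.float64(75.0), 8333)
[{'at': [242.8, 288.0], 'score': 0.91}, {'at': [248.5, 251.3], 'score': 0.87}, {'at': [242.6, 219.0], 'score': 0.71}]
```

View pics/e.png

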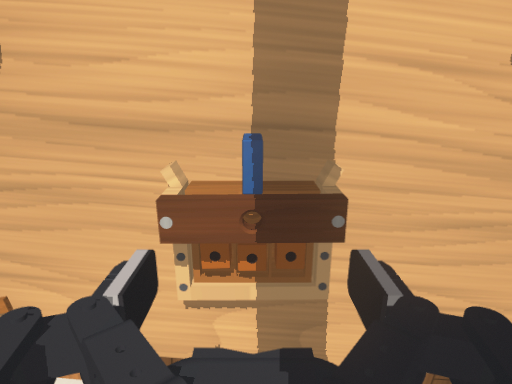

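Tray is in with the block spots at (215,257), (251,258), (291,256); bridge hole at (251,219). Re-measure settled, then go to the pin.

```bash
cat > b.py <<'E'
from m import *
s=telemetry.state();print(s["t"],np.array(s["position"]),np.array(s["eef_rot"])[:,:2].T,s["force"])
P=eyes.camera_params("wrist");p,D=eyes.snapshot("wrist");X=cloud("wrist",D,P)
E
python3 - <<'E'
from b import *
m=big((abs(X[...,2]-.075)<.007)&(X[...,0]>.6)); print("bridge",rect(X,m))
# hole: non-bridge pixels enclosed
f=cv2.morphologyEx(m.astype(np.uint8),cv2.MORPH_CLOSE,np.ones((31,31)))&~m.astype(np.uint8)
f=big(f>0);v,u=np.nonzero(f);print(f.sum(),atz(P,[v.mean(),u.mean()],.075))
# rails and tray edges
z=X[...,2]
R=np.array([[.9962,.0872],[-.0872,.9962]]);L=(X[...,:2]-[.7048,.0021])@R.T*1000
tr=(z>.017)&(z<.026)&(L[...,0]>24)&(L[...,0]<110)&(abs(L[...,1])<90)
print("tray walls x max",np.percentile(L[tr][:,0],[50,95,99]) if tr.sum() else 0,tr.sum())
ra=(z>.027)&(z<.034)&(L[...,0]>70)&(L[...,0]<130)&(abs(L[...,1])<50)
print("stop face x",np.percentile(L[ra][:,0],[1,5,50]) if ra.sum() else 0,ra.sum())
E
```

```text
8.8333 [ 0.659  -0.0005  0.3879] [[-0.9962 -0.0873  0.0043]
 [-0.0873  0.9962  0.0002]] [-0.0685 -0.2342 -0.0193]
bridge (array([705. ,   2.2]), array([ 45.8, 179.3]), 5.52, np.float64(75.0), 8604)
262 [0.7026 0.0024 0.075 ]
tray walls x max [ 92.153  100.8573 101.4204] 2104
stop face x [ 99.7671 100.3714 107.9441] 1204
```

Request:
{"method": "carry_out", "body": {"motion": [22,31.9,0,0,1,22,31.9,0,0,1,22,31.9,0,0,1,22,31.9,0,0,1,22,31.9,0,0,1,22,31.9,0,0,1,22,31.9,0,0,1,22,31.9,0,0,1,22,31.9,0,0,1,22,31.9,0,0,1,22,31.9,2,0,1,22,31.9,4,0,1]}}

```text
t: 9.88
position: [0.4115, 0.2995, 0.3495]
eef_rot: [[-0.996, -0.091, 0.0], [-0.091, 0.996, 0.001], [-0.0, 0.001, -1.0]]
force: [-0.1, -0.8, 0.1]
opening: 0.997
gripper_force: 0.0
```

Request:
{"method": "carry_out", "body": {"motion": [0,0,0,0,1,0,0,0,0,1,0,0,0,0,1]}}

```text
t: 10.13
position: [0.413, 0.2979, 0.3504]
eef_rot: [[-0.996, -0.086, -0.0], [-0.086, 0.996, -0.0], [0.0, -0.0, -1.0]]
force: [-0.4, 0.4, 0.5]
opening: 1.007
gripper_force: 0.0
```

```bash
python3 - <<'E'
from b import *
pi=p.astype(int);x,y,z=np.moveaxis(X,2,0)
red=(pi[...,0]>pi[...,1]*2.2)&(pi[...,0]>pi[...,2]*2.2)
st=(abs(z-.07)<.005)&(np.hypot(x-.41,y-.3)<.08)&~red;print("stand",rect(X,big(st)))
m=red&(z>.107)&(np.hypot(x-.41,y-.3)<.05);print("pin top",rect(X,big(m)))
for r in spotter.mark_of("wrist","pin_head")[:2]: print(r["score"],r["at"],atz(P,r["at"],.096))
save("f.png",p)
E
```

```text
10.1333 [0.413  0.2979 0.3504] [[-0.9963 -0.0864  0.0003]
 [-0.0864  0.9963 -0.0002]] [-0.4093  0.3837  0.5319]
stand (array([414. , 298.5]), array([80.3, 80.8]), 89.9, np.float64(70.0), 8078)
pin top (array([413.5, 298.2]), array([27.3, 27.1]), 31.41, np.float64(114.5), 1316)
0.77 [233.0, 374.4] [0.4303 0.3904 0.096 ]
```

View pics/f.png

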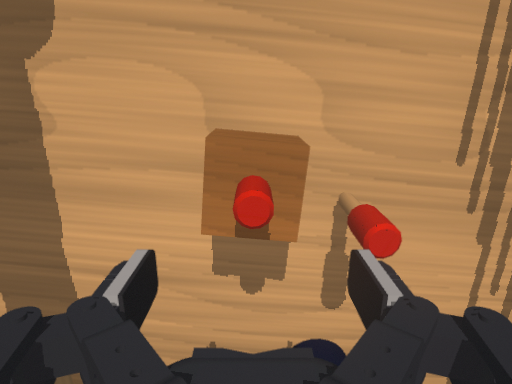

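Pin (253,205) is centred under the tool at (0.4136, 0.2983); look-alike is at (375,230), clear of the fingers. Descend and grip.

Request:
{"method": "carry_out", "body": {"motion": [-0.06,0.04,3,0,1,-0.06,0.04,6,0,1,-0.06,0.04,8.5,0,1,-0.06,0.04,9.9,0,1,-0.06,0.04,9.9,0,1,-0.06,0.04,9.9,0,1,-0.06,0.04,9.9,0,0.4,-0.06,0.04,9.9,0,0.4,-0.06,0.04,9.9,0,0.2,-0.06,0.04,9.9,0,0.2,-0.06,0.04,9.9,0,0.2,-0.06,0.04,9.9,0,0.2], "force": 60}}

```text
t: 11.23
position: [0.4134, 0.2986, 0.2522]
eef_rot: [[-0.996, -0.087, 0.001], [-0.087, 0.996, 0.001], [-0.001, 0.001, -1.0]]
force: [-1.0, -0.9, 6.2]
opening: 0.307
gripper_force: 58.7
```

Request:
{"method": "carry_out", "body": {"motion": [0,0,-2,0,0.2,0,0,-5,0,0.2,0,0,-8.5,0,0.2,0,0,-12,0,0.2,0,0,-13,0,0.2,-3,-3.6,-13,0,0.2,-6,-7.3,-13,0,0.2,-8.5,-10.3,-13,0,0.2,-11,-13.4,-13,0,0.2,-13.5,-16.4,-13,0,0.2,-16,-19.4,-13,0,0.2,-18.5,-22.5,-13,0,0.2]}}

```text
t: 12.23
position: [0.618, 0.0888, 0.3807]
eef_rot: [[-0.996, -0.087, -0.001], [-0.087, 0.996, 0.0], [0.001, 0.0, -1.0]]
force: [0.6, -0.0, -1.6]
opening: 0.309
gripper_force: 59.4
```

Request:
{"method": "carry_out", "body": {"motion": [-2,-2.4,0,0,0.2,-4,-4.9,0,0,0.2,-6,-7.3,0,0,0.2,-7.4,-9,0,0,0.2,-7.87,-9.5,0,0,0.2,-7.87,-9.5,0,0,0.2,-7.87,-9.5,0,0,0.2,-7.87,-9.5,0,0,0.2,-7.87,-9.5,0,0,0.2]}}

```text
t: 12.98
position: [0.703, 0.0046, 0.3813]
eef_rot: [[-0.996, -0.09, -0.001], [-0.09, 0.996, 0.001], [0.001, 0.001, -1.0]]
force: [0.3, 0.1, -0.5]
opening: 0.309
gripper_force: 59.4
```

```bash
python3 - <<'E'
from b import *
pi=p.astype(int);x,y,z=np.moveaxis(X,2,0)
m=(abs(z-.075)<.003)&(np.hypot(x-.704,y)<.12);print("bridge",rect(X,m))
a=np.radians(5.1);R=np.array([[np.cos(a),np.sin(a)],[-np.sin(a),np.cos(a)]])
L=X[...,:2]@R.T*1000
for lo,hi in((-70,-40),(40,70)):
    k=m&(L[...,1]>lo)&(L[...,1]<hi);print(np.percentile(L[k][:,0],[1,99]))
print("ends",np.percentile(L[m][:,1],[.3,99.7]),"in-frame centre via R.T")
print("tcp local",R@np.array(s["position"][:2])*1000)
for n in("rack_hole","pin_head","pin"):
    for r in spotter.mark_of("wrist",n)[:2]: print(n,r["score"],r["at"],atz(P,r["at"],.075))
t,Dt=eyes.snapshot("side")
save("g.png",np.hstack([p,cv2.resize(t[110:270,230:350],(288,384))]))
E
```

```text
12.9833 [0.703  0.0046 0.3813] [[-0.996  -0.0897  0.0006]
 [-0.0897  0.996   0.0014]] [ 0.3001  0.1114 -0.4505]
bridge (array([704.8,   2.1]), array([ 44.9, 179.4]), 5.44, np.float64(75.0), 9570)
[680.1129 722.7644]Traceback (most recent call last):
  File "<stdin>", line 7, in <module>
    return _quantile_unchecked(
        a, q, axis, out, overwrite_input, method, keepdims, weights)
    return _ureduce(a,
                    func=_quantile_ureduce_func,
    ...<5 lines>...
                    overwrite_input=overwrite_input,
                    method=method)
    r = func(a, **kwargs)
    result = _quantile(arr,
                       quantiles=q,
    ...<2 lines>...
                       out=out,
                       weights=wgt)
    slices_having_nans = np.isnan(arr[-1, ...])
                                  ~~~^^^^^^^^^
IndexError: index -1 is out of bounds for axis 0 with size 0
```

```bash
python3 - <<'E'
from b import *
pi=p.astype(int);x,y,z=np.moveaxis(X,2,0)
red=(pi[...,0]>pi[...,1]*2.2)&(pi[...,0]>pi[...,2]*2.2);q=X[red&(z>.15)];print("red",len(q),np.nanmedian(q,0) if len(q) else 0)
for n in("rack_hole","pin_head","pin"):
    for r in spotter.mark_of("wrist",n)[:2]: print(n,r["score"],r["at"],atz(P,r["at"],.075 if n=="rack_hole" else .137))
t,Dt=eyes.snapshot("side")
save("g.png",np.hstack([p,cv2.resize(t[110:270,230:350],(288,384))]))
E
```

```text
13.0333 [0.7031 0.0044 0.3815] [[-0.996  -0.0896  0.0002]
 [-0.0896  0.996   0.0011]] [ 0.3217  0.0689 -0.8944]
red 5723 [0.6958 0.004  0.2424]
rack_hole 0.72 [187.7, 252.9] [0.708  0.0056 0.075 ]
pin_head 0.61 [269.1, 252.1] [0.7524 0.0089 0.137 ]
pin 0.7 [206.7, 249.5] [0.7044 0.0028 0.137 ]
```

View pics/g.png

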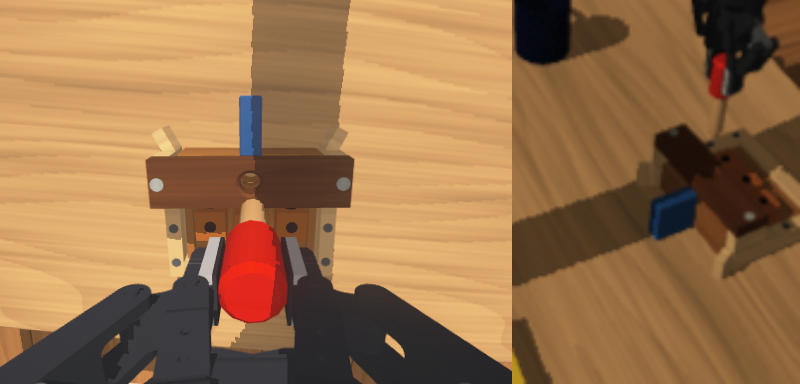

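```bash
python3 - <<'E'
from b import *
g=p[150:215,225:275]
# hole rim: ellipse visible; print the estimates
for a in([181,250],[182,250]): print("hole",atz(P,a,.075))
for a in([203,251],[205,251]): print("tip",atz(P,a,.1333))
print(s["t"])
save("h.png",cv2.resize(p[140:230,190:310],(800,600),interpolation=cv2.INTER_CUBIC))
E
```

```text
13.2833 [0.7036 0.003  0.3815] [[-0.9962 -0.0876 -0.0002]
 [-0.0876  0.9962  0.0002]] [-0.1185  0.4042 -0.7371]
hole [0.7028 0.0009 0.075 ]
hole [0.7037 0.001  0.075 ]
tip [0.7035 0.0021 0.1333]
tip [0.7049 0.0022 0.1333]
13.2833
```

View pics/h.png

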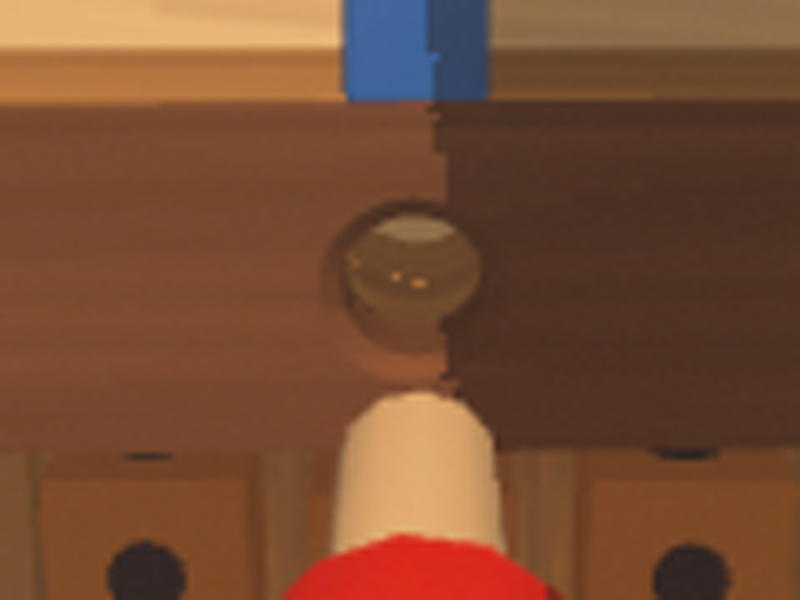

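Pin tip at crop (417,400), bridge hole at (405,275); they agree within about 1 mm after back-projection. Descend with a small correction.

Request:
{"method": "carry_out", "body": {"motion": [-0.04,-0.09,1.5,0,0.2,-0.04,-0.09,3,0,0.2,-0.04,-0.09,4,0,0.2,-0.04,-0.09,5,0,0.2,-0.04,-0.09,5.5,0,0.2,-0.04,-0.09,6,0,0.2,-0.04,-0.09,6.5,0,0.2,-0.04,-0.09,7,0,0.2,-0.04,-0.09,7.2,0,0.2,-0.04,-0.09,7.2,0,0.2]}}

```text
t: 14.17
position: [0.7041, 0.0018, 0.3088]
eef_rot: [[-0.996, -0.087, -0.001], [-0.087, 0.996, 0.0], [0.001, 0.0, -1.0]]
force: [-0.1, -0.3, -0.6]
opening: 0.311
gripper_force: 59.4
```

Request:
{"method": "carry_out", "body": {"motion": [0,0,0.5,0,0.2,0,0,1,0,0.2,0,0,1.5,0,0.2,0,0,2,0,0.2,0,0,2.5,0,0.2,0,0,2.7,0,0.2,0,0,2.7,0,0.2]}}

```text
t: 14.75
position: [0.704, 0.0018, 0.2813]
eef_rot: [[-0.996, -0.087, -0.002], [-0.087, 0.996, -0.0], [0.002, 0.0, -1.0]]
force: [-0.3, -0.4, -1.4]
opening: 0.308
gripper_force: 59.4
```

Request:
{"method": "carry_out", "body": {"motion": [0,0,0.5,0,0.2,0,0,1,0,0.2,0,0,1.5,0,0.2,0,0,2,0,0.2,0,0,2.2,0,0.2,0,0,2.35,0,0.2,0,0,2.5,0,0.2,0,0,2.5,0,0.2]}}

```text
t: 15.42
position: [0.7043, 0.0017, 0.2575]
eef_rot: [[-0.996, -0.087, 0.0], [-0.087, 0.996, 0.0], [-0.0, 0.0, -1.0]]
force: [-0.3, -0.5, -1.0]
opening: 0.308
gripper_force: 59.5
```

Request:
{"method": "carry_out", "body": {"motion": [0,0,0.1,0,0.2,0,0,0.2,0,0.2,0,0,0.3,0,0.2,0,0,0.3,0,0.2]}}

```text
t: 15.75
position: [0.7044, 0.0016, 0.2572]
eef_rot: [[-0.996, -0.087, 0.001], [-0.087, 0.996, 0.001], [-0.001, 0.001, -1.0]]
force: [-5.2, -0.1, 12.5]
opening: 0.309
gripper_force: 60.9
```

Shoulder contact at exactly the predicted height; release and rise.

Request:
{"method": "carry_out", "body": {"motion": [0,0,-0.2,0,0.2,0,0,-0.2,0,0.6,0,0,-0.2,0,1,0,0,-0.2,0,1,0,0,-0.2,0,1,0,0,-0.2,0,1,0,0,-3,0,1,0,0,-6,0,1,0,0,-10,0,1,0,0,-14,0,1,4,0,-15,0,1,5,0,-15,0,1]}}

```text
t: 16.75
position: [0.6527, -0.0037, 0.4089]
eef_rot: [[-0.996, -0.086, 0.005], [-0.086, 0.996, 0.0], [-0.005, -0.0, -1.0]]
force: [-0.4, -0.2, -0.4]
opening: 1.0
gripper_force: 0.0
```

```bash
python3 - <<'E'
from b import *
from b import *
P=eyes.camera_params("wrist");p,D=eyes.snapshot("wrist");X=cloud("wrist",D,P)
pi=p.astype(int);x,y,z=np.moveaxis(X,2,0)
red=(pi[...,0]>pi[...,1]*2.2)&(pi[...,0]>pi[...,2]*2.2)&(np.hypot(x-.704,y)<.05)
print("head top z",np.nanpercentile(z[red],[50,90]),rect(X,big(red&(z>.112))))
R=np.array([[.9962,.0872],[-.0872,.9962]]);L=(X[...,:2]-[.7043,.0021])@R.T*1000
tr=(z>.017)&(z<.026)&(L[...,0]>24)&(L[...,0]<110)&(abs(L[...,1])<90)
print("tray wall",np.percentile(L[tr][:,0],[95,99]))
t,Dt=eyes.snapshot("side")
save("i.png",np.hstack([p,cv2.resize(t[110:270,230:350],(288,384))]))
E
```

```text
16.75 [ 0.6527 -0.0037  0.4089] [[-0.9963 -0.0861 -0.0053]
 [-0.0861  0.9963 -0.0001]] [-0.4143 -0.1916 -0.359 ]
head top z [0.1181 0.1204] (array([704.7,   1.8]), array([27.3, 27.1]), 4.47, np.float64(119.5), 783)
tray wall [101.3255 101.95  ]
```

View pics/i.png

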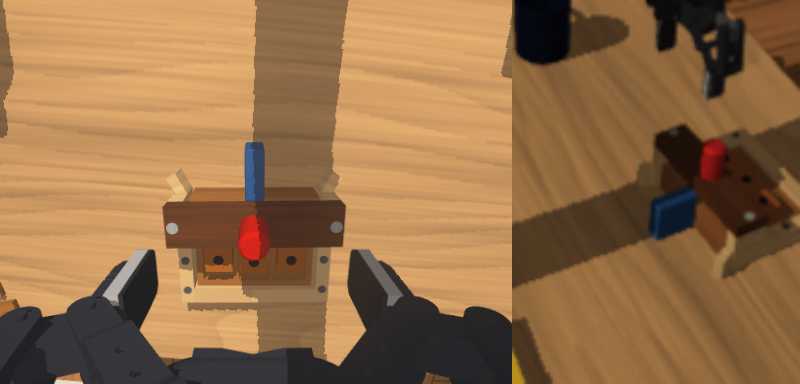

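Pin head (253,237) sits on the bridge (top at z=0.120 m, as required). The tray is home against the stop, the blocks are standing at (218,260), (253,263) and (291,260), and the gripper is clear. Handing in.

```bash
python3 -c "
from rig import workorder
print(workorder.close_job())"
```

```text
the job is handed in; nothing more can be done
None
```

The tray is home against the stop with its three blocks standing, the pin from the stand is seated through the bridge and tray and released, the bottle and mug were not touched, and the job was handed in at about 17 s; no verdict came back.

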